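Offer the lamp module up to the microscope's light source

ROBOT

A 6-joint arm with a two-finger parallel gripper is mounted at the origin on the work surface. World frame = base frame: x ahead of the robot, y to its left, z up, the work surface at z = 0. Lengths are in mm, angles in rad, forces in N, time in s.
With the tool pointing down it reaches from about 275 to 725 mm from the base axis. Payload 5.6 kg.
Tool frame: the origin (TCP) lies midway between the tips of the shut fingers; the grasp point (between the pads) lies 19 mm behind it; y points along the fingers, x is the direction in which the jaws open and shut, and the axes are right-handed (so a half turn about y gives the same grasp; the last joint's range is limited). The gripper opens to 85 mm and grips with 20 to 120 N. Pads are 22 mm wide; open, the fingers measure 114 mm over their backs; the gripper's body (76 mm by 85 mm) begins 54 mm behind the grasp point. The pads swing forward as they close: fully open they stand 13 mm farther back than shut.
Start: joints at [1.557, 0.255, 0.108, 0, -1.424, -0.285], TCP at [161.878, 525.631, 231.283] pointing down, gripper open.
Joint ranges: [-2.95, 2.95], [-1.21, 1.97], [-1.09, 1.5], [-2.87, 1.71], [-2.94, -0.07], [-3.05, 3.05]. Speed limits (rad/s): [2.57, 2.57, 3.14, 3.14, 3.14, 3.14].

INTERFACE

Orientations are given as a unit quaternion [x, y, z, w].
In Python, from plant import * gives the robot as it stands. The module is installed in compiled form; this text tells all that it offers.
- The arm moves only by the shell command python3 -m creep 'ROWS' [FORCE]. ROWS is JSON, a list of rows, each a list of 3 entries, a list of its own where there are three numbers: the shift along the world's x, y, z in cm, then the turn, a rotation vector about the world's x, y, z in degrees, then the closure, from 0 (fully open) to 1 (shut). In form: [[[dx, dy, dz], [ax, ay, az], claw], ...]. A call has 1 to 20 rows; each row is the pose to reach, as a shift and turn from the pose commanded when the call began; what a row does not reach only later rows make up. A row lasts 1/8 s, in which the tool goes at most 62.5 mm and 10.7 degrees, less where a joint would pass 70% of its speed; a pose out of reach is approached as far as the arm can. A call with a gripper value outside its range is refused whole. The fingers move at their own pace and stop on an object; FORCE is the grip in N (left out, the last holds). Time passes only in rows, so rows that repeat a pose let the fingers close. It gives the time, the measured TCP pose, the force and the opening at its end, in the units of the state.
- get_state(): the state, without advancing time (a new reading comes with each control period).
- get_image(name): name is "scene" or "top"; returns (picture, depth): 420x560x3 uint8, red, green, blue; 420x560 float32, mm along the optical axis (not along the pixel's ray), 0 where there is no reading.
- calibration(name): a dict with "camera_matrix" (3x3 intrinsics, pixels), "extrinsics" (4x4, takes a point from world to camera coordinates). Camera axes: x right, y down, z forward; pixel columns grow to the right and rows downward; lengths in mm; the calibration is good to about 2 mm. A picture is of the moment at which its call begins. calibration takes no time and is no camera call.
- close_job(): hands the job in, once; it reports no verdict.
The state is a dict: "time_s": time; "joints": joint angles; "qd": joint speeds; "tau": joint torques, N m; "tcp_pos": TCP position; "tool_rot": TCP orientation; "wrist_force": force on the tool from outside, world axes, zero at the start; "wrist_torque": the same for the moment, N m; "opening": finger opening in mm.
Only numpy, scipy, OpenCV 4.12 (cv2) and the standard library are available. Lean on these libraries where they do the work, as an engineer would, in place of code of your own. Each camera call takes 0.05 s, during which the arm holds its last target.

TASK

We are fitting the new lamp module to the microscope's light source. First turn the dimmer knob down until its pointer reads zero; only then pick the lamp module out of the blue tray and hold it level over the lamp seat, its four screw holes lined up with the four threaded holes and its plate hovering about 10 mm above the seat, touching nothing, so that I can plug in the lead underneath and start the screws. Finish while still holding it there, quite still, and leave everything else on the bench where it is.

Things in the scene. Friction and masses are not known exactly. Their poses are not given: they have to be found in the camera images.
- dimmer (a joint): Dimmer knob of the light source, on its top face to the right as seen from the robot. Value in rad: 0 = pointer at the red zero mark, growing as it is turned CLOCKWISE seen from above (full brightness 4.71); so it is turned anticlockwise to zero. An end stop lies 0.04 rad beyond zero. It stays where it is left (friction torque about 0.03 N m, no spring).
- dimmer_grip (a point): Point on the dimmer's vertical axis, 20 mm above the light source's 80 mm high top face. Black pointer knob: an upright bar 40 mm long, 12 mm wide (pinch it across this width), its top 10.5 mm above this point, standing on a round skirt of 48 mm diameter whose top lies 15.5 mm below this point. This frame turns with the knob: +x runs along the bar to the end with the white pointer line, z up.
- zero_mark (a point): Middle of the red zero mark of the dimmer's scale, 33 mm from the knob's axis, flat on the top face. The scale's other ten marks are white and run clockwise from it.
- light_source: LED light source of a microscope, fixed to the bench: white metal box 200 mm (x, front to back) x 240 mm (y) x 80 mm high on the bench, origin under its centre, its front (-x) to the robot, a short light outlet at the back. On top: the dimmer at (-20, -68) mm and the aluminium lamp seat centred at (0, +55) mm.
- seat (a point): Centre of the lamp seat's top face, 84 mm above the bench: an aluminium frame 108 x 74 mm, 4 mm proud of the box's top, around an open rectangular bay. Axes as light_source: x along the 108 mm side, y along the 74 mm side, z up. The four threaded holes lie at (+-40, +-23) mm.
- lamp_module: The lamp module, loose, 0.19 to 0.34 kg: an aluminium cover plate 100 mm (x) x 66 mm (y) x 5 mm with four 6.5 mm through holes at (+-40, +-23) mm, and on its middle a dark finned heat sink 54 mm (x) x 40 mm (y) x 38 mm high, solid to the grip (fins along x; its outer +-y faces are flat, 40 mm apart). Flat underside; origin at the underside's centre, z up; 43 mm tall in all. Turned by half a turn it fits as well. It starts lying flat in the blue tray.
- module_centre (a point): Centre of the lamp module, 21.5 mm above its underside (16.5 mm above the plate's top face, 21.5 mm below the heat sink's top); axes as lamp_module. A good grasp: from above across the 40 mm width, fingertips just clear of the plate.
- module_under (a point): Centre of the underside of the module's plate; axes as lamp_module.
- tray: Shallow blue parts tray, fixed, 170 x 150 mm, rim 14 mm high, floor 4 mm above the bench (origin under its centre); it holds the lamp module, to the left or the right of the light source.
- beaker: Bystander: clear plastic beaker, 90 mm wide at the lip, 112 mm high, on the other side of the light source from the tray; origin under its centre.
- slide_box: Bystander: blue slide box 85 x 175 x 33 mm; origin under its centre.
- screw_dish: Bystander: small grey dish 70 x 90 x 16 mm with the four screws; origin under its centre.
- hex_driver: Bystander: driver with red handle, 180 mm long, lying on the bench; its handle points to its own -x.
- oil_bottle: Bystander: small amber bottle, 32 mm wide, 70 mm high; origin under its centre.
- slide_tray: Bystander: flat aluminium tray 190 x 100 x 12 mm with glass slides; origin under its centre.
- hole0 (a point): Centre of the module plate's screw hole at (+40, +23) mm, at the underside.
- thread0 (a point): Mouth of the seat's threaded hole (brass insert with a dark bore) at (+40, +23) mm from the seat's centre, at the seat's top face.
- hole1 (a point): Centre of the module plate's screw hole at (+40, -23) mm, at the underside.
- thread1 (a point): Mouth of the seat's threaded hole (brass insert with a dark bore) at (+40, -23) mm from the seat's centre, at the seat's top face.
- hole2 (a point): Centre of the module plate's screw hole at (-40, -23) mm, at the underside.
- thread2 (a point): Mouth of the seat's threaded hole (brass insert with a dark bore) at (-40, -23) mm from the seat's centre, at the seat's top face.
- hole3 (a point): Centre of the module plate's screw hole at (-40, +23) mm, at the underside.
- thread3 (a point): Mouth of the seat's threaded hole (brass insert with a dark bore) at (-40, +23) mm from the seat's centre, at the seat's top face.
There are look-alikes about, which are no part of the job. Several things have the shape of the tray; the one meant has the colours described above.

How it is judged (in metres and radians):
On the way, in this order (a step that is already met when the one before it is completed fails the run):
1. the dimmer's pointer reads zero (within 0.09 rad), the module still in its tray (value of joint dimmer below 0.09 rad and distance of lamp_module from where it was at the start of the episode below 0.02 m), for 0.3 s.
2. the lamp module is lifted out of the tray (z of module_under in the frame of tray above 0.03 m and contact force between lamp_module and tray below 0.1 N), for 0.2 s.
At the end, for the whole second after the job is handed in: Dimmer within 0.09 rad of zero; the module held still by the gripper alone, level within 0.06 rad, its underside 5 to 16 mm above the seat, clear of the light source, each of its four holes within 3 mm (horizontally) of a threaded hole, either way round (value of joint dimmer below 0.09 rad and z of module_under in the frame of seat between 0.005 and 0.016 m and ((horizontal distance between hole0 and thread0 below 0.003 m and horizontal distance between hole1 and thread1 below 0.003 m and horizontal distance between hole2 and thread2 below 0.003 m and horizontal distance between hole3 and thread3 below 0.003 m) or (horizontal distance between hole0 and thread2 below 0.003 m and horizontal distance between hole1 and thread3 below 0.003 m and horizontal distance between hole2 and thread0 below 0.003 m and horizontal distance between hole3 and thread1 below 0.003 m)) and angle between lamp_module's own z axis and vertical below 0.06 rad and contact force between lamp_module and the fingers above 1 N and contact force between lamp_module and light_source below 0.1 N and linear speed of lamp_module below 0.01 m/s and angular speed of lamp_module below 0.08 rad/s); the arm keeps its last pose, push and grip.
It fails at once if a bystander is pushed more than 25 mm from its place (distance of any of beaker, slide_box, screw_dish, hex_driver, oil_bottle, slide_tray from where it was at the start of the episode above 0.025 m).
It also fails if it takes over 67 s, if anything falls off the work surface, if the arm or the gripper's body presses on something with over 40 N, if the wrist force passes 120 N, or if a joint passes its speed limit or range.

## Working session

There is one attempt and no reset: what is moved stays moved. The work goes in short steps, Python scripts to look and compute and a shell command to move; the robot and the scene stay as the last step left them, time stands still between calls to the robot, and variables do not carry over. Pictures are saved under pics/ and viewed, and the job is handed in when it is done.

```bash
mkdir -p pics; ls
python3 - <<'E'
from plant import *
import cv2,numpy as np
s=get_state();print(s)
for n in("scene","top"):
    p,d=get_image(n);cv2.imwrite(f"pics/{n}0.png",p[:,:,::-1]);np.savez(f"{n}0.npz",p=p,d=d)
    c=calibration(n);print(n,np.round(c["camera_matrix"],2).tolist(),np.round(c["extrinsics"],4).tolist())
E
```

```text
pics
{'time_s': 0.0, 'joints': array([ 1.55660975e+00,  2.55770771e-01,  1.07010585e-01, -4.34646034e-04,
       -1.42389350e+00, -2.84599694e-01]), 'qd': array([-0.00072132, -0.00024409, -0.00076722,  0.0004803 , -0.00032199,
        0.00226004]), 'tau': array([ 1.34629114e-03, -3.86625481e+01,  2.37938672e+01,  5.36542296e+00,
       -6.21298575e-03, -1.54552147e-06]), 'tcp_pos': array([161.71085716, 525.1822188 , 230.39176183]), 'tool_rot': array([ 0.42051186, -0.56843232,  0.56929369, -0.41947487]), 'wrist_force': array([-0.53780472, -0.17957826,  0.67262856]), 'wrist_torque': array([ 0.00980233,  0.01773867, -0.00298065]), 'opening': 85.44479833645445}
scene [[446.01, 0.0, 274.2], [0.0, 446.01, 207.57], [0.0, 0.0, 1.0]] [[0.3959, 0.9181, -0.0184, -193.4282], [0.5934, -0.2711, -0.7579, -251.3223], [-0.7008, 0.2891, -0.6521, 1779.8864], [0.0, 0.0, 0.0, 1.0]]
top [[522.27, 0.0, 282.1], [0.0, 522.27, 203.53], [0.0, 0.0, 1.0]] [[-0.0074, -0.9999, 0.0068, -8.9457], [-0.9889, 0.0063, -0.1487, 549.8055], [0.1487, -0.0078, -0.9889, 1772.5081], [0.0, 0.0, 0.0, 1.0]]
```

View pics/top0.png

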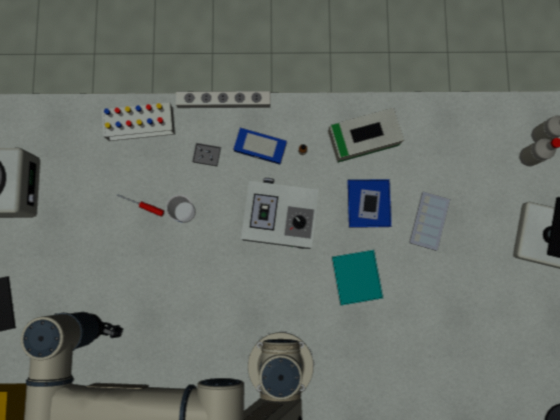

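View pics/scene0.png

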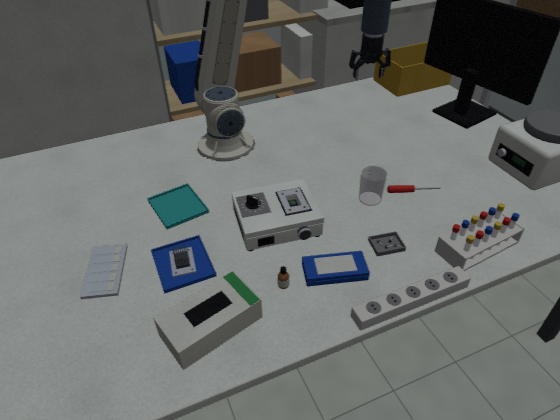

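The top view shows the light source at (281,214) with its seat at (264,211) and the dimmer at (299,222). Candidates for the tray are:
- Blue tray at (369,203), which holds the module (370,204).
- Teal tray at (357,277), empty.
- Blue slide box at (260,146).

By colour and contents I choose the blue tray at (369,203), and check it in close crops.

Run:
```python
import cv2,numpy as np
t=np.load("top0.npz")['p'][:,:,::-1];s=np.load("scene0.npz")['p'][:,:,::-1]
a=cv2.resize(t[172:252,238:398],None,fx=5,fy=5,interpolation=cv2.INTER_CUBIC)
cv2.imwrite("pics/c_top.png",a)
b=cv2.resize(s[175:295,145:335],None,fx=4,fy=4,interpolation=cv2.INTER_CUBIC)
cv2.imwrite("pics/c_scene.png",b)
```

```text
(no output)
```

View pics/c_top.png

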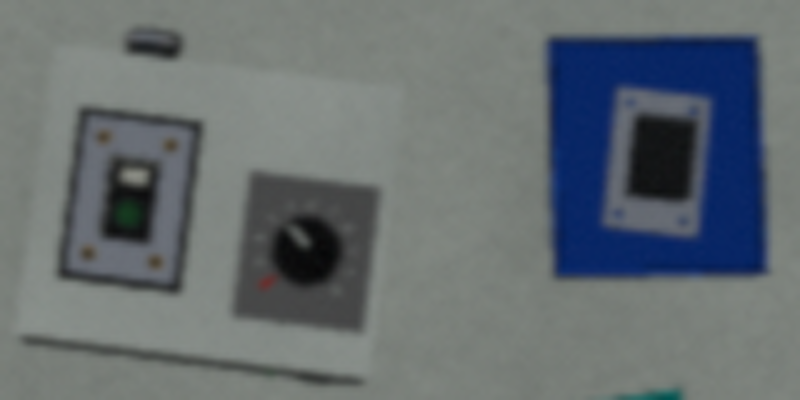

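View pics/c_scene.png

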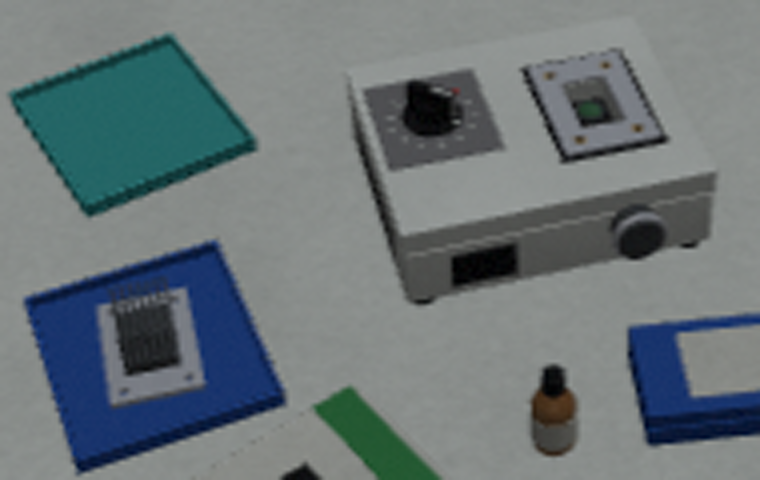

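Confirmed by the crops. The blue tray holds the finned module, the seat's four brass inserts lie around the bay, and the red zero mark is at top px (291,229). Next I'll measure with sub-pixel centroids.

```bash
cat > h.py <<'E'
import numpy as np,cv2
from plant import *
def ray(n,uv,z):
    c=calibration(n);K=c["camera_matrix"];E=c["extrinsics"];R=E[:3,:3];t=E[:3,3]
    o=-R.T@t;d=R.T@np.linalg.solve(K,[uv[0],uv[1],1.]);return (o+d*(z-o[2])/d[2])
def proj(n,P):
    c=calibration(n);q=c["extrinsics"][:3,:3]@np.asarray(P,float)+c["extrinsics"][:3,3];q=c["camera_matrix"]@q;return q[:2]/q[2]
def cen(w,u0,v0,r):
    v,u=np.mgrid[0:w.shape[0],0:w.shape[1]];m=(abs(u-u0)<=r)&(abs(v-v0)<=r);ww=np.where(m,w,0)
    ww=np.clip(ww-0.35*ww.max(),0,None);return np.array([(ww*u).sum(),(ww*v).sum()])/ww.sum()
def crop2full(pts,o,f): return [((x+.5)/f-.5+o[0],(y+.5)/f-.5+o[1]) for x,y in pts]
def fit(P,L):  # rigid 2D: P=R L+c
    P=np.array(P)[:,:2];L=np.array(L,float);a=P-P.mean(0);b=L-L.mean(0)
    th=np.arctan2((b[:,0]*a[:,1]-b[:,1]*a[:,0]).sum(),(b*a).sum())
    R=np.array([[np.cos(th),-np.sin(th)],[np.sin(th),np.cos(th)]]);c=P.mean(0)-R@L.mean(0)
    return c,th,P-(L@R.T+c)
H=[(40,23),(40,-23),(-40,-23),(-40,23)]
E
python3 - <<'E'
from h import *
for n,o,f,brass,holes,red in (("top",(238,172),5,[(104,137),(170,145),(155,262),(88,253)],[(630,103),(693,111),(683,222),(617,214)],(267,284)),
  ("scene",(145,175),4,[(637,128),(580,140),(550,75),(606,65)],None,(456,92))):
    p=np.load(n+"0.npz")['p'].astype(float);r,g,b=p[...,0],p[...,1],p[...,2]
    w=np.clip(r-b,0,None)
    B=[cen(w,*q,2) for q in crop2full(brass,o,f)]
    P=[ray(n,q,84) for q in B]
    c,th,e=fit(P,H);print(n,"seat",c,np.degrees(th),"res",np.round(e,1).tolist())
    R=np.array([[np.cos(th),-np.sin(th)],[np.sin(th),np.cos(th)]])
    D=c+R@[-20,-123];print("dimmer",D)
    q=cen(np.clip(r-g,0,None),*crop2full([red],o,f)[0],2);Z=ray(n,q,80)[:2];print("zero mark px",q,Z,np.linalg.norm(Z-D),"dir",np.degrees(np.arctan2(*(Z-D)[::-1])))
    # white pointer, z~110.5
    u,v=proj(n,[D[0],D[1],110.5]);print("knob top px",u,v)
    u=int(u);v=int(v);print(p[v-5:v+6,u-6:u+7].mean(2).astype(int))
    if holes:
        w=np.clip(b-r,0,None)
        Q=[cen(w,*q,2) for q in crop2full(holes,o,f)]
        c,th,e=fit([ray(n,q,8) for q in Q],H);print("module",c,np.degrees(th),np.round(e,1).tolist())
    m=((b-r>60)&(b-g>40)).astype(np.uint8)
    for C in cv2.findContours(m,cv2.RETR_CCOMP,cv2.CHAIN_APPROX_NONE)[0]:
        if cv2.contourArea(C)>80:
            rr=cv2.minAreaRect(C);print("blue",rr,ray(n,rr[0],9)[:2])
E
```

```text
top seat [517.31552066  50.87680442] -7.700321463484983 res [[-0.2, -0.3], [-0.0, 0.7], [-0.5, 0.1], [0.7, -0.4]]
dimmer [481.01488701 -68.33420177]
zero mark px [290.93474715 228.03262643] [460.09385966 -41.6230927 ] 33.928936524782046 dir 128.06922607804802
knob top px 299.12585870117397 220.7691032494071
[[74 69 66 56 45 42 39 41 45 56 67 72 70]
 [73 65 57 47 33 22 18 20 23 35 50 64 69]
 [59 51 59 68 58 33 16 12 13 19 32 49 67]
 [46 29 44 72 83 61 29 13 13 14 20 34 54]
 [33 17 21 51 79 82 54 23 14 13 14 20 38]
 [27 14 13 27 57 80 69 33 12 10 11 15 30]
 [24 12 13 15 28 44 44 23 10 13 12 14 26]
 [22 14 13 11 13 17 19 13 11  7  8 13 25]
 [23 14 11 13 11 11 12 12 12  9  9 12 29]
 [28 18 11 13 10 10 11 10 14 12 10 19 38]
 [41 19 15 13 11 10  9 10  9 12 13 26 49]]
module [ 550.99500988 -319.67213531] -7.530484050983351 [[0.4, 0.1], [1.4, -0.7], [-1.1, -1.6], [-0.7, 2.2]]
blue ((369.0043029785156, 203.1526641845703), (46.176631927490234, 40.92865753173828), 88.40885925292969) [ 553.94738221 -320.59015546]
blue ((368.8902587890625, 203.98782348632812), (21.865446090698242, 30.920831680297
[... 1209 characters left out ...]
4   9   4   7   8   4  22]]
blue ((335.2957458496094, 264.5081481933594), (22.701425552368164, 63.7425422668457), 84.14398956298828) [745.556687    79.54383258]
blue ((335.3341064453125, 263.896484375), (19.070642471313477, 44.04083251953125), 84.0938491821289) [743.55529271  80.78942982]
blue ((182.40000915527344, 261.20001220703125), (42.37451934814453, 53.75871658325195), 71.56504821777344) [ 552.35161126 -317.63976188]
blue ((181.36538696289062, 259.826904296875), (31.966930389404297, 26.671794891357422), 78.69007110595703) [ 545.81685846 -319.04053572]
blue ((182.81080627441406, 52.364864349365234), (19.72787857055664, 35.34578323364258), 80.53767395019531) [-988.04902586   81.23321785]
```

Run:
```python
from h import *
from scipy.spatial.transform import Rotation as Ro
p=np.load("top0.npz")['p'].astype(float).mean(2)
D=np.array([480.6,-68.0])
pts=[];w=[]
for v in range(216,223):
    for u in range(294,301):
        if p[v,u]>30 and not (v<=216 or u<=294): 
            P=ray("top",(u,v),110.5)[:2]-D
            if np.linalg.norm(P)<20: pts.append(P);w.append(p[v,u]-20)
pts=np.array(pts);w=np.array(w)
m=np.average(pts,axis=0,weights=w);C=np.cov(pts.T,aweights=w);e,V=np.linalg.eigh(C);d=V[:,1]*np.sign(V[:,1]@m)
print("centroid dir",np.degrees(np.arctan2(m[1],m[0])),m,"pca",np.degrees(np.arctan2(d[1],d[0])),e)
s=get_state();R=Ro.from_quat(s["tool_rot"]).as_matrix();print(np.round(R,3)); print("jaw yaw",np.degrees(np.arctan2(R[1,0],R[0,0])))
```

```text
centroid dir 38.074032275058414 [7.3213498  5.73531517] pca 45.08838488919204 [ 6.22351841 28.84911443]
[[-0.294 -0.     0.956]
 [-0.956 -0.002 -0.294]
 [ 0.002 -1.     0.   ]]
jaw yaw -107.12235313290199
```

Knob axis is about (480.6, −68.0). The pointer heads about 42° and zero about 127.5° (box yaw −7.6° + 135°, measured 128–130°), so I turn it about +85° anticlockwise. To keep joint 6 in range, I reach the knob with a −121° yaw.

```bash
python3 -m creep '[[[2.3,-4.2,0],[0,0,-8.6],0.3],[[4.6,-8.5,0],[0,0,-17.3],0.3],[[6.8,-12.7,0],[0,0,-26],0.3],[[9.1,-17,0],[0,0,-34.6],0.3],[[11.4,-21.2,0],[0,0,-43.2],0.3],[[13.7,-25.4,0],[0,0,-51.8],0.3],[[16,-29.7,0],[0,0,-60.5],0.3],[[18.2,-33.9,0],[0,0,-69],0.3],[[20.5,-38.2,0],[0,0,-77.8],0.4],[[22.8,-42.4,-1],[0,0,-86.4],0.4],[[25,-46.6,-2],[0,0,-95],0.4],[[27.3,-50.9,-4],[0,0,-103.7],0.4],[[29.6,-55.1,-6],[0,0,-112.4],0.4],[[31.9,-59.35,-8],[0,0,-121],0.4],[[31.9,-59.35,-8],[0,0,-121],0.4],[[31.9,-59.35,-8],[0,0,-121],0.4]]'
python3 - <<'E'
from h import *
from scipy.spatial.transform import Rotation as Ro
s=get_state();R=Ro.from_quat(s["tool_rot"]).as_matrix();print(s["time_s"],s["joints"].round(3),s["tcp_pos"],np.degrees(np.arctan2(R[1,0],R[0,0])),R[2].round(4),s["opening"],s["wrist_force"])
for n in("scene","top"):
    p,d=get_image(n);cv2.imwrite(f"pics/{n}1.png",cv2.resize(p[170:250,235:395] if n=="top" else p[150:270,145:335],None,fx=4,fy=4,interpolation=cv2.INTER_CUBIC)[:,:,::-1])
E
```

```text
time_s: 2.1
tcp_pos: [480.6, -67.9, 151.1]
tool_rot: [-0.288, -0.646, 0.646, 0.288]
wrist_force: [0.5, 0.3, 0.2]
opening: 51.4
2.1 [ 0.183  0.17  -0.209 -0.    -1.193 -1.023] [480.63480356 -67.90643948 151.0990471 ] 131.8874844644867 [ 5.e-04 -1.e+00  5.e-04] 51.38694859370658 [0.4782961  0.26731189 0.18297839]
```

View pics/scene1.png

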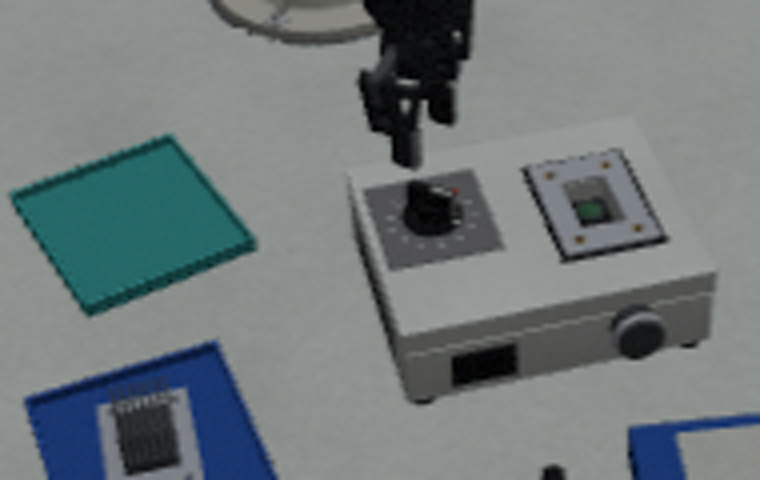

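The gripper stands above the knob at crop (430,195), jaws across the bar. Now I descend and pinch gently.

```bash
python3 -m creep '[[[0,0,-2],[0,0,0],0.4],[[0,0,-4],[0,0,0],0.4],[[0,0,-5.5],[0,0,0],0.4],[[0,0,-6.3],[0,0,0],0.4],[[0,0,-6.3],[0,0,0],0.4],[[0,0,-6.3],[0,0,0],1],[[0,0,-6.3],[0,0,0],1],[[0,0,-6.3],[0,0,0],1],[[0,0,-6.3],[0,0,0],1],[[0,0,-6.3],[0,0,0],1]]' 25
python3 - <<'E'
from h import *
s=get_state();print(s["wrist_force"],s["wrist_torque"],s["opening"])
for n in("scene",):
    p,d=get_image(n);cv2.imwrite(f"pics/{n}2.png",cv2.resize(p[150:270,205:345],None,fx=5,fy=5,interpolation=cv2.INTER_CUBIC)[:,:,::-1])
E
```

```text
time_s: 3.45
tcp_pos: [479.9, -66.5, 88.9]
tool_rot: [0.288, 0.646, -0.645, -0.289]
wrist_force: [-6.0, 7.4, 8.2]
opening: 11.4
[-6.01235179  7.39076406  8.23433129] [ 2.63193365  2.27963301 -0.02640166] 11.371606319548073
```

View pics/scene2.png

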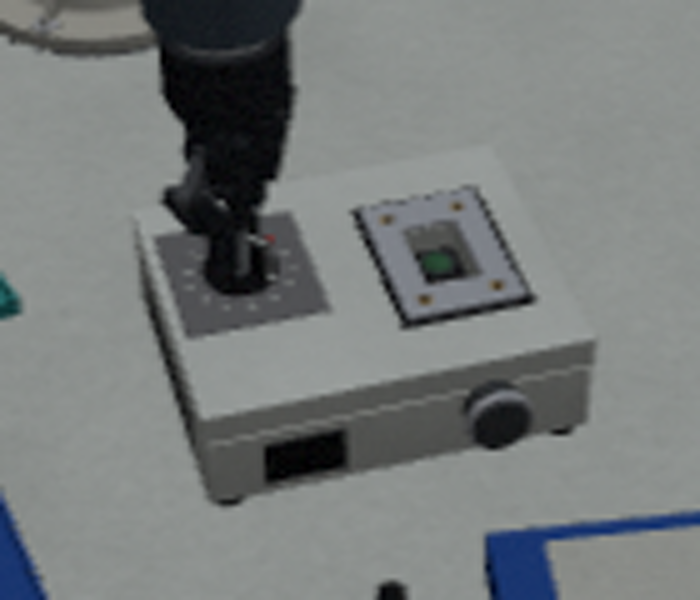

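Pinched (opening 11.4 mm). The side force shows the axis is about 1.6 mm along (−,+) from my command, so I recentre while turning anticlockwise, watching the torque.

```bash
python3 -m creep '[[[-0.05,0.1,0.05],[0,0,0],1],[[-0.09,0.17,0.1],[0,0,0],1],[[-0.09,0.17,0.1],[0,0,8],1],[[-0.09,0.17,0.1],[0,0,16],1],[[-0.09,0.17,0.1],[0,0,24],1],[[-0.09,0.17,0.1],[0,0,32],1],[[-0.09,0.17,0.1],[0,0,40],1],[[-0.09,0.17,0.1],[0,0,48],1],[[-0.09,0.17,0.1],[0,0,56],1],[[-0.09,0.17,0.1],[0,0,64],1],[[-0.09,0.17,0.1],[0,0,72],1],[[-0.09,0.17,0.1],[0,0,78],1],[[-0.09,0.17,0.1],[0,0,82],1],[[-0.09,0.17,0.1],[0,0,82],1],[[-0.09,0.17,0.1],[0,0,82],1]]'
python3 - <<'E'
from h import *
from scipy.spatial.transform import Rotation as Ro
s=get_state();R=Ro.from_quat(s["tool_rot"]).as_matrix();print(s["wrist_force"],s["wrist_torque"],s["opening"],s["tcp_pos"],"bar yaw",np.degrees(np.arctan2(R[1,0],R[0,0]))-90)
E
```

```text
time_s: 5.38
tcp_pos: [480.1, -66.3, 89.0]
tool_rot: [0.206, -0.677, 0.677, -0.206]
wrist_force: [1.4, -1.7, -5.7]
opening: 11.4
[ 1.3827721  -1.67260397 -5.65412275] [-0.46278198 -0.69171502 -0.03089928] 11.405635881917568 [480.07249652 -66.33939316  89.01881539] bar yaw -236.2024737537802
```

```bash
python3 -m creep '[[[0,0,0],[0,0,2],1],[[0,0,0],[0,0,3.5],1],[[0,0,0],[0,0,3.5],1],[[0,0,0],[0,0,3.5],1]]'
cat > st.py <<'E'
from h import *
from scipy.spatial.transform import Rotation as Ro
s=get_state();R=Ro.from_quat(s["tool_rot"]).as_matrix();print("t",round(s["time_s"],2),"F",s["wrist_force"].round(2),"T",s["wrist_torque"].round(3),"open",s["opening"].round(2),s["tcp_pos"].round(2),"jaw yaw",np.degrees(np.arctan2(R[1,0],R[0,0])).round(2),"yaxis",R[:,1].round(4),s["joints"].round(3))
E
python3 st.py; python3 -m creep '[[[0,0,0],[0,0,1.5],1],[[0,0,0],[0,0,1.5],1],[[0,0,0],[0,0,1.5],1]]'; python3 st.py
```

```text
time_s: 5.88
tcp_pos: [480.1, -66.3, 89.0]
tool_rot: [0.227, -0.67, 0.67, -0.226]
wrist_force: [3.9, -3.5, -10.2]
opening: 11.7
time_s: 6.25
tcp_pos: [480.1, -66.3, 89.0]
tool_rot: [0.235, -0.667, 0.667, -0.235]
wrist_force: [4.6, -1.9, -10.0]
opening: 11.5Traceback (most recent call last):
  File "st.py", line 3, in <module>
    s=get_state();R=Ro.from_quat(s["tool_rot"]).as_matrix();print("t",round(s["time_s"],2),"F",s["wrist_force"].round(2),"T",s["wrist_torque"].round(3),"open",s["opening"].round(2),s["tcp_pos"].round(2),"jaw yaw",np.degrees(np.arctan2(R[1,0],R[0,0])).round(2),"yaxis",R[:,1].round(4),s["joints"].round(3))
                                                                                                                                                               ^^^^^^^^^^^^^^^^^^
AttributeError: 'float' object has no attribute 'round'
Traceback (most recent call last):
  File "st.py", line 3, in <module>
    s=get_state();R=Ro.from_quat(s["tool_rot"]).as_matrix();print("t",round(s["time_s"],2),"F",s["wrist_force"].round(2),"T",s["wrist_torque"].round(3),"open",s["opening"].round(2),s["tcp_pos"].round(2),"jaw yaw",np.degrees(np.arctan2(R[1,0],R[0,0])).round(2),"yaxis",R[:,1].round(4),s["joints"].round(3))
                                                                                                                                                               ^^^^^^^^^^^^^^^^^^
AttributeError: 'float' object has no attribute 'round'
```

```bash
sed -i 's/s\["opening"\].round(2)/round(s["opening"],2)/' st.py; python3 st.py
```

```text
t 6.25 F [  4.62  -1.85 -10.  ] T [-1.154 -1.563 -0.025] open 11.48 [480.06 -66.29  89.04] jaw yaw -141.13 yaxis [-0.e+00 -2.e-04 -1.e+00] [ 0.187  0.223 -0.314  0.    -1.034  0.491]
```

```bash
python3 -m creep '[[[0,0,0],[0,0,1],1],[[0,0,0],[0,0,2],1],[[0,0,0],[0,0,2],1]]'; python3 st.py
```

```text
time_s: 6.62
tcp_pos: [480.0, -66.3, 89.0]
tool_rot: [-0.247, 0.663, -0.663, 0.247]
wrist_force: [3.8, -4.1, -9.4]
opening: 11.3
t 6.62 F [ 3.82 -4.12 -9.43] T [-1.113 -1.499 -0.404] open 11.35 [480.01 -66.29  89.03] jaw yaw -139.19 yaxis [-0.e+00  1.e-04 -1.e+00] [ 0.187  0.222 -0.314 -0.    -1.034  0.525]
```

The end stop is felt (torque 0.40 N m). I back off 2° to zero, release, and lift.

```bash
python3 -m creep '[[[0,0,0],[0,0,-1],1],[[0,0,0],[0,0,-2.5],1],[[0,0,0],[0,0,-2.5],1],[[0,0,0],[0,0,-2.5],0.5],[[0,0,0],[0,0,-2.5],0.3],[[0,0,0],[0,0,-2.5],0.3],[[0,0,0],[0,0,-2.5],0.3],[[0,0,2],[0,0,-2.5],0.2],[[0,0,5],[0,0,-2.5],0],[[0,0,9],[0,0,-2.5],0],[[0,-4,13],[0,0,-2.5],0],[[0,-9,15],[0,0,-2.5],0],[[0,-14,15],[0,0,-2.5],0],[[0,-19,15],[0,0,-2.5],0],[[0,-24,15],[0,0,-2.5],0],[[0,-24,15],[0,0,-2.5],0]]'; python3 st.py
python3 - <<'E'
from h import *
for n in("scene","top"):
    p,d=get_image(n);np.savez(n+"3.npz",p=p,d=d);cv2.imwrite(f"pics/{n}3.png",cv2.resize(p[172:252,238:398] if n=="top" else p[175:295,145:335],None,fx=(5 if n=="top" else 4),fy=(5 if n=="top" else 4),interpolation=cv2.INTER_CUBIC)[:,:,::-1])
E
```

```text
time_s: 8.62
tcp_pos: [479.2, -308.9, 238.3]
tool_rot: [-0.232, 0.669, -0.668, 0.231]
wrist_force: [-0.4, 0.1, -0.8]
opening: 85.1
t 8.62 F [-0.36  0.1  -0.84] T [0.084 0.008 0.004] open 85.15 [ 479.25 -308.9   238.3 ] jaw yaw -141.86 yaxis [-1.7e-03  2.0e-04 -1.0e+00] [-0.298  0.295  0.18   0.    -1.457  0.964]
```

View pics/top3.png

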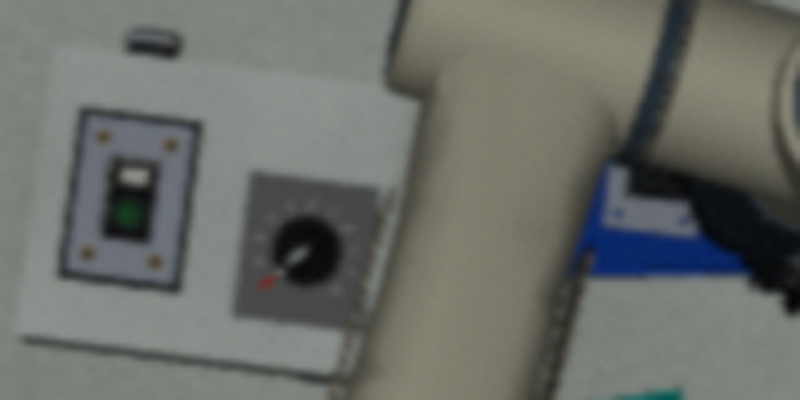

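View pics/scene3.png

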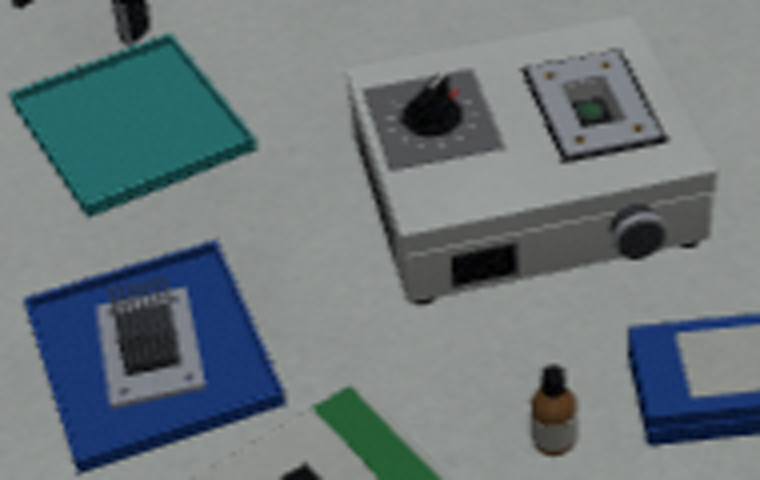

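The pointer at crop (290,262) now points at the red mark (267,284), and the module is untouched. The knob contact showed a vision bias of about (−0.9,+2.0) mm, so I use module centre ≈ (550, −318), yaw ≈ −7°.

```bash
python3 -m creep '[[[1.5,-0.3,-1],[0,0,9],0],[[3,-0.6,-3],[0,0,18],0],[[4.5,-0.8,-5],[0,0,27],0],[[6,-1,-8],[0,0,36],0],[[7,-1.2,-11],[0,0,45],0],[[7,-1.2,-14],[0,0,45],0],[[7,-1.2,-14],[0,0,45],0],[[7,-1.2,-14],[0,0,45],0]]'; python3 st.py
python3 - <<'E'
from h import *
for n in("scene",):
    p,d=get_image(n);cv2.imwrite(f"pics/{n}4.png",cv2.resize(p[190:310,125:285],None,fx=5,fy=5,interpolation=cv2.INTER_CUBIC)[:,:,::-1])
E
```

```text
time_s: 9.72
tcp_pos: [550.8, -318.0, 101.1]
tool_rot: [0.47, -0.527, 0.529, -0.471]
wrist_force: [0.2, -0.4, 1.9]
opening: 85.5
t 9.72 F [ 0.18 -0.44  1.88] T [ 0.023 -0.025 -0.018] open 85.51 [ 550.84 -317.98  101.11] jaw yaw -96.56 yaxis [ 0.002  -0.0013 -1.    ] [-2.780e-01  4.850e-01  1.130e-01  1.000e-03 -1.196e+00  1.734e+00]
```

View pics/scene4.png

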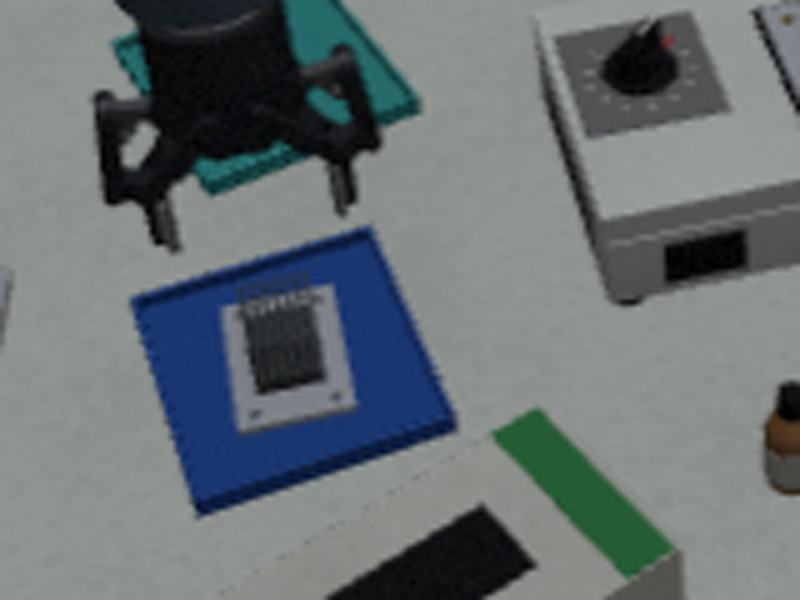

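```bash
python3 -m creep '[[[0,0,-3],[0,0,0],0],[[0,0,-6],[0,0,0],0],[[0,0,-8],[0,0,0],0],[[0,0,-9],[0,0,0],0],[[0,0,-9],[0,0,0],0],[[0,0,-9],[0,0,0],0.3],[[0,0,-9],[0,0,0],0.5],[[0,0,-9],[0,0,0],0.8],[[0,0,-9],[0,0,0],1],[[0,0,-9],[0,0,0],1],[[0,0,-9],[0,0,0],1]]' 50; python3 st.py
```

```text
time_s: 11.15
tcp_pos: [550.6, -318.3, 10.2]
tool_rot: [0.47, -0.527, 0.528, -0.471]
wrist_force: [-0.1, 0.5, 5.4]
opening: 39.3
t 11.15 F [-0.08  0.49  5.45] T [ 0.582  0.059 -0.063] open 39.27 [ 550.57 -318.34   10.19] jaw yaw -96.61 yaxis [ 1.4e-03 -6.0e-04 -1.0e+00] [-0.279  0.565 -0.004  0.    -1.001  1.734]
```

Grasped at 39.3 mm opening. Lifting straight out of the tray first, then checking.

```bash
python3 -m creep '[[[0,0,0.5],[0,0,0],1],[[0,0,1.5],[0,0,0],1],[[0,0,3],[0,0,0],1],[[0,0,5],[0,0,0],1],[[0,0,8],[0,0,0],1],[[0,0,11],[0,0,0],1],[[0,0,14],[0,0,0],1],[[0,0,16],[0,0,0],1],[[0,0,16],[0,0,0],1],[[0,0,16],[0,0,0],1]]'; python3 st.py
python3 - <<'E'
from h import *
for n in("scene","top"):
    p,d=get_image(n);np.savez(n+"5.npz",p=p,d=d);cv2.imwrite(f"pics/{n}5.png",cv2.resize(p[172:252,318:438] if n=="top" else p[140:260,125:285],None,fx=5,fy=5,interpolation=cv2.INTER_CUBIC)[:,:,::-1])
E
```

```text
time_s: 12.4
tcp_pos: [549.5, -317.8, 168.3]
tool_rot: [-0.47, 0.529, -0.527, 0.47]
wrist_force: [0.3, -0.4, -3.4]
opening: 39.5
t 12.4 F [ 0.35 -0.38 -3.43] T [ 0.01  -0.004 -0.001] open 39.52 [ 549.46 -317.76  168.35] jaw yaw -96.63 yaxis [-0.0013  0.0011 -1.    ] [-2.790e-01  4.470e-01  2.280e-01 -1.000e-03 -1.353e+00  1.734e+00]
```

View pics/scene5.png

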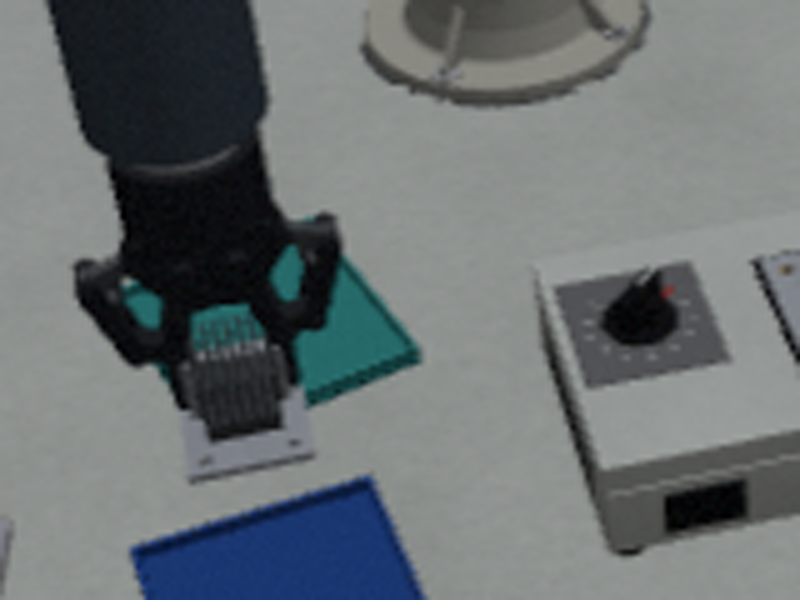

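View pics/top5.png

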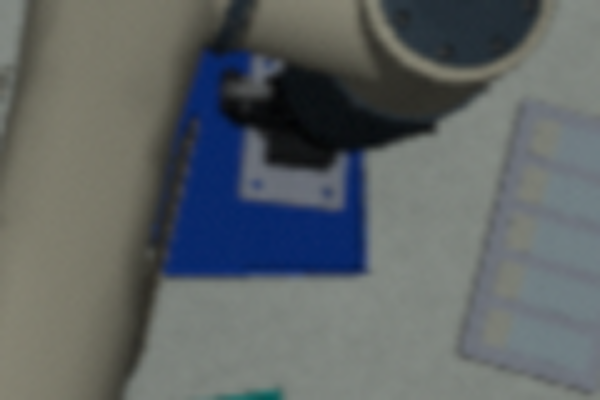

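Module is held level and out of the tray (weight about 3.4 N). Carrying it over the seat at a safe height, then lowering to about 30 mm above the seat.

```bash
python3 -m creep '[[[-0.1,1,0],[0,0,0],1],[[-0.3,3,0],[0,0,0],1],[[-0.5,6,0],[0,0,0],1],[[-0.9,9.5,0],[0,0,0],1],[[-1.2,13,0],[0,0,-0.3],1],[[-1.5,16.5,0],[0,0,-0.5],1],[[-1.8,20,0],[0,0,-0.5],1],[[-2.1,23.5,0],[0,0,-0.6],1],[[-2.4,27,0],[0,0,-0.7],1],[[-2.7,30.5,0],[0,0,-0.8],1],[[-3,33.5,0],[0,0,-0.9],1],[[-3.2,35.5,0],[0,0,-1],1],[[-3.3,36.7,0],[0,0,-1],1],[[-3.35,37.1,0],[0,0,-1],1],[[-3.35,37.1,-1.5],[0,0,-1],1],[[-3.35,37.1,-3.5],[0,0,-1],1],[[-3.35,37.1,-5],[0,0,-1],1],[[-3.35,37.1,-5],[0,0,-1],1],[[-3.35,37.1,-5],[0,0,-1],1],[[-3.35,37.1,-5],[0,0,-1],1]]'; python3 st.py
python3 - <<'E'
from h import *
for n in("scene","top"):
    p,d=get_image(n);np.savez(n+"6.npz",p=p,d=d);cv2.imwrite(f"pics/{n}6.png",cv2.resize(p[172:252,218:338] if n=="top" else p[140:240,225:345],None,fx=6,fy=6,interpolation=cv2.INTER_CUBIC)[:,:,::-1])
E
```

```text
time_s: 15.0
tcp_pos: [517.0, 52.9, 120.1]
tool_rot: [0.465, -0.532, 0.532, -0.466]
wrist_force: [0.8, 0.6, -3.1]
opening: 39.5
t 15.0 F [ 0.77  0.62 -3.14] T [-0.006  0.036  0.004] open 39.52 [517.05  52.91 120.05] jaw yaw -97.62 yaxis [ 1.5e-03  4.0e-04 -1.0e+00] [ 0.404  0.257 -0.18   0.    -1.132  1.034]
```

View pics/scene6.png

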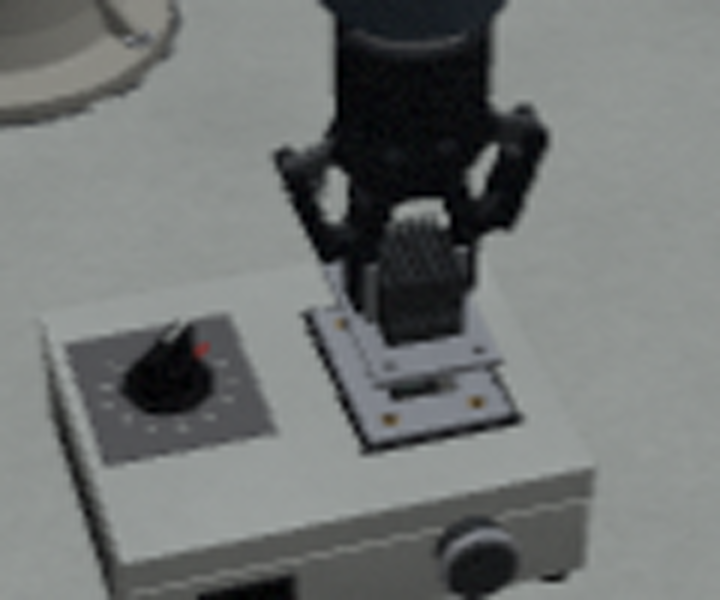

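View pics/top6.png

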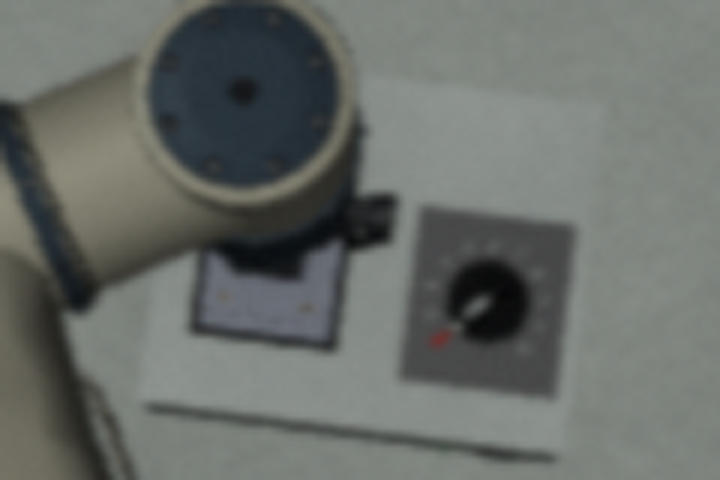

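The two near holes are visible in the top view, at crop (223,295) and (306,309), with brass showing through. The scene view shows the far holes at (390,365) and (480,350). I lower to final height and measure there.

```bash
python3 -m creep '[[[0,0,-0.5],[0,0,0],1],[[0,0,-1.2],[0,0,0],1],[[0,0,-1.9],[0,0,0],1],[[0,0,-1.9],[0,0,0],1],[[0,0,-1.9],[0,0,0],1],[[0,0,-1.9],[0,0,0],1]]'; python3 st.py
python3 - <<'E'
from h import *
for n in("scene","top"):
    ps=[get_image(n)[0].astype(float) for _ in range(4)];p=np.mean(ps,0);np.savez(n+"7.npz",p=p)
    c=p[205:235,245:285] if n=="top" else p[180:220,270:320]
    c=np.clip((c-20)*(1.6),0,255).astype(np.uint8)
    cv2.imwrite(f"pics/{n}7.png",cv2.resize(c,None,fx=14,fy=14,interpolation=cv2.INTER_CUBIC)[:,:,::-1])
E
```

```text
time_s: 15.85
tcp_pos: [516.7, 52.9, 100.5]
tool_rot: [0.466, -0.532, 0.532, -0.466]
wrist_force: [0.2, 0.3, -2.2]
opening: 39.8
t 15.85 F [ 0.23  0.33 -2.2 ] T [0.003 0.073 0.014] open 39.84 [516.69  52.89 100.55] jaw yaw -97.61 yaxis [ 6.e-04  1.e-04 -1.e+00] [ 0.404  0.274 -0.21   0.    -1.085  1.034]
```

View pics/scene7.png

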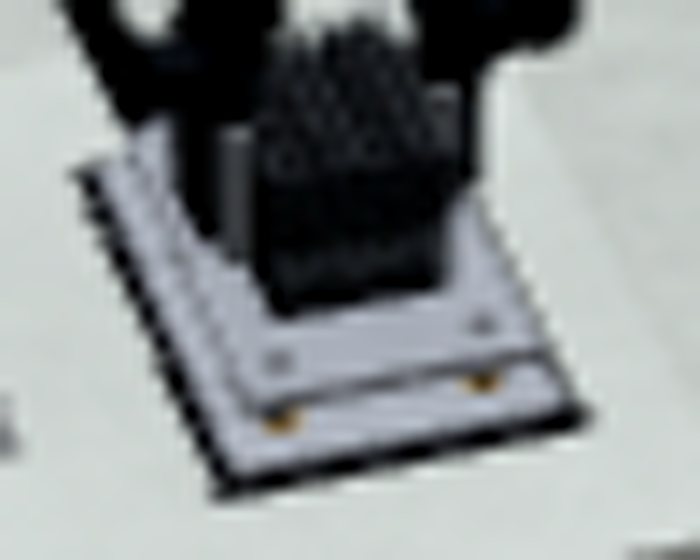

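View pics/top7.png

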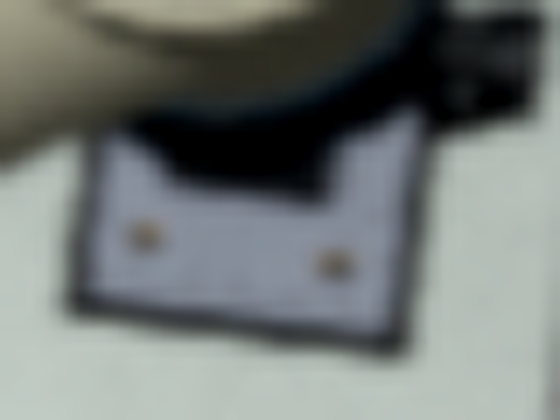

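Run:
```python
from h import *
th=np.radians(-7.6);R=np.array([[np.cos(th),-np.sin(th)],[np.sin(th),np.cos(th)]])
seat={"top":np.array([517.32,50.88]),"scene":np.array([515.30,52.12])}  # raw, per camera, before the module was there
L=lambda n,uv,z:R.T@(ray(n,uv,z)[:2]-seat[n])
p=np.load("scene7.npz")['p'];g=p.mean(2)
# scene: front holes (dark on plate), crop origin (270,180) x14
for q in crop2full([(277,362),(485,325)],(270,180),14):
    loc=g[int(q[1])-4:int(q[1])+5,int(q[0])-4:int(q[0])+5]
    c=cen(np.clip(np.median(loc)-g,0,None),*q,1.6)
    print("scene hole",c.round(2),"z99.4",L("scene",c,99.4).round(2),"z97",L("scene",c,97).round(2),"z94.4",L("scene",c,94.4).round(2))
# plate bottom edge: darkest line
ed=[]
for x in range(300,540,30):
    X=(x+.5)/14-.5+270; y0=415-(x-262)*60/288; Y=(y0+.5)/14-.5+180
    ys=np.arange(Y-1.6,Y+1.6,.1);pr=cv2.remap(g.astype(np.float32),np.full((1,len(ys)),X,np.float32),ys[None].astype(np.float32),cv2.INTER_CUBIC)[0]
    ed.append(L("scene",(X,ys[pr.argmin()]),96.9))
ed=np.array(ed);print("plate front face mid-height line (local x should be 50):",ed.round(2).tolist())
p=np.load("top7.npz")['p'];w=np.clip(p[...,0]-p[...,2]+25,0,None);g=p.mean(2)
for q in crop2full([(147,237),(335,265)],(245,205),14):
    c=cen(w,*q,2);loc=g[int(q[1])-4:int(q[1])+5,int(q[0])-4:int(q[0])+5];d=cen(np.clip(np.median(loc)-g,0,None),*q,2)
    print("top blob brass",c.round(2),"as thread z84",L("top",c,84).round(2),"as hole z94.4/99.4",L("top",c,94.4).round(2),L("top",c,99.4).round(2),"dark",d.round(2),L("top",d,97).round(2))
```

```text
scene hole [289.42 205.4 ] z99.4 [ 38.87 -22.36] z97 [ 36.18 -21.51] z94.4 [ 33.27 -20.6 ]
scene hole [304.   202.89] z99.4 [40.55 23.07] z97 [37.87 24.04] z94.4 [34.96 25.09]
plate front face mid-height line (local x should be 50): [[49.33, -20.77], [49.68, -14.18], [48.72, -7.17], [49.51, -0.7], [48.55, 6.36], [49.34, 12.85], [54.07, 18.02], [49.18, 26.45]]
top blob brass [255.14 221.27] as thread z84 [-37.35  23.31] as hole z94.4/99.4 [-38.48  22.69] [-39.03  22.4 ] dark [254.77 221.59] [-40.    23.65]
top blob brass [268.45 223.34] as thread z84 [-38.68 -22.09] as hole z94.4/99.4 [-39.8  -22.43] [-40.35 -22.6 ] dark [268.53 223.58] [-40.84 -22.9 ]
```

All estimates put the holes within about 1 mm of nominal: scene (38.9,−22.4) and (40.6,23.1), top (−40.0,23.7) and (−40.8,−22.9). I let it settle, then check level and gap from depth.

```bash
python3 -m creep '[[[0,0,0],[0,0,0],1],[[0,0,0],[0,0,0],1],[[0,0,0],[0,0,0],1],[[0,0,0],[0,0,0],1]]'; python3 st.py
python3 - <<'E'
from h import *
th=np.radians(-7.6);R=np.array([[np.cos(th),-np.sin(th)],[np.sin(th),np.cos(th)]])
seat={"top":np.array([517.32,50.88]),"scene":np.array([515.30,52.12])}
A=[]
for n in("scene","top"):
    d=np.mean([get_image(n)[1] for _ in range(4)],0);c=calibration(n);K=c["camera_matrix"];E=c["extrinsics"]
    v,u=np.mgrid[195:240,240:325] if n=="top" else np.mgrid[170:225,265:320]
    dd=d[v,u];q=np.stack([(u-K[0,2])/K[0,0]*dd,(v-K[1,2])/K[1,1]*dd,dd],-1).reshape(-1,3)
    P=(q-E[:3,3])@E[:3,:3];l=(P[:,:2]-seat[n])@R;z=P[:,2]
    top=(abs(l[:,0])<46)&(abs(l[:,1])<30)&((abs(l[:,0])>30)|(abs(l[:,1])>25))&(z>92)&(z<106)
    box=(z>70)&(z<90)
    print(n,top.sum(),"plate z",np.median(z[top]),"box/seat z",np.median(z[box]))
    if top.sum()>20:
        X=np.c_[l[top],np.ones(top.sum())];k=np.linalg.lstsq(X,z[top],rcond=None)[0];print("slopes rad",k[:2].round(4),"z0",k[2].round(2),"rms",np.std(X@k-z[top]).round(2),"x range",l[top].min(0),l[top].max(0))
s=get_state();print(s["qd"].round(4))
E
```

```text
time_s: 16.75
tcp_pos: [516.5, 52.8, 100.3]
tool_rot: [-0.466, 0.532, -0.532, 0.466]
wrist_force: [-0.7, 0.8, -2.3]
opening: 39.3
t 16.75 F [-0.74  0.84 -2.25] T [-0.037  0.011  0.03 ] open 39.28 [516.48  52.82 100.27] jaw yaw -97.62 yaxis [-0.  0. -1.] [ 0.404  0.275 -0.211 -0.    -1.085  1.034]
scene 93 plate z 100.07199343580993 box/seat z 81.20947410657965
slopes rad [ 0.0015 -0.0047] z0 99.8 rms 1.39 x range [-45.58257753 -29.91822177] [45.67866483 29.25631133]
top 94 plate z 98.91075322999978 box/seat z 80.38514696881626
slopes rad [-0.0248 -0.0065] z0 98.11 rms 2.12 x range [-45.88452607 -29.46479037] [-11.1819034   29.68677257]
[ 0.0001 -0.0008  0.0005  0.0003 -0.0002 -0.0015]
```

The module is level within 0.005 rad (scene depth), the plate top at about 99.5 mm gives a gap of about 10 mm, and the arm is still. Handing in.

```bash
python3 -c "
from plant import *
print(close_job())"
```

```text
the job is handed in; nothing more can be done
None
```

I turned the dimmer to zero first, then lifted the module out of the blue tray and handed in while holding it still over the lamp seat. The job took about 17 s of the 67 s allowed. No verdict is reported back.

- **Dimmer:** I turned it anticlockwise until I felt the end stop (0.4 N m), then backed off 2.5° and let go. Pictures afterwards show the pointer on the red mark.
- **Hole alignment:** Both cameras put the module's holes within about 1.2 mm of the threaded holes. In the top view, brass shows through the two holes that can be seen. I could only see two holes from each camera.
- **Height and level:** The underside is about 10 mm above the seat. Depth from the scene camera gives a tilt of at most 0.005 rad.
- **Stillness and grip:** Joint speeds were below 0.002 rad/s at the end, the grip force was set to 50 N, and the wrist carried only the module's weight.

**Disagreements:**
- The two cameras disagreed by 1–2 mm on absolute position. Feeling the knob's axis settled most of that.
- The top camera's depth gave a tilt of 0.025 rad. That fit was noisy (2 mm rms) and covered only the near part of the plate, so I trusted the scene camera.
- One of the eight points read along the plate's front edge was an outlier, about 4–5 mm off the rest.

I did not check the bystanders by measurement at the end; the path stayed well above them.

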